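# Slide a loaded sample tray over the gap onto the heating station

### The job

Push the loaded sample tray along its loading stand, across the open gap and onto the heating station until it rests fully home against the rubber stop, then let go of it. The tray is nose-heavy: keep it flat by holding its rear ledge down while its nose is over the gap, so that it never dips into the gap, and press and push gently, especially into the stop. Do not touch the metal vial block, and leave the glassware beside the work alone.

Things in the scene. Friction and masses are not known exactly. Their poses are not given: they have to be found in the camera images.
- tray: flat white plastic tray, 160 (x) by 200 (y) mm, plate 8 mm thick, about 0.3 kg, loose on the stand; origin at the centre of its underside, z up, +y the nose and the way it must travel. A solid nest for the block, 124 mm wide (x) and rising 20 mm above the plate, covers y = -50 to +96 mm. Nothing to grasp. It slides easily on both decks (PTFE faced, friction about 0.15, varies by 20 %)
- tray_nose (a point): the middle of the tray's leading lower edge (tray y = +100, z = 0 mm). Tray and block balance 75 to 80 mm behind it, so the nose, left alone, tips down once it sticks out that far past the stand; once it lies on the station it needs no holding
- tray_ledge (a point): the middle of the top of the soft black rubber thumb pad (130 by 44 mm, 3 mm thick, gives 1 mm at 10 N) on the flat rear ledge (tray y = -75, z = +11 mm; ledge y = -100 to -50 mm): shut fingers press down here. 5 to 10 N down keep the tray flat on the stand while the nose is over the gap; pressing over 4 N after the tail has left the stand would tip the tail into the gap
- tray_face (a point): the middle of the upright rear face of the nest (tray y = -50, z = +19.5 mm), facing -y, 124 mm wide, rising 17 mm above the thumb pad: shut fingers standing on the pad push against it
- block: aluminium vial block, 100 by 86 by 38 mm with nine capped vials standing up to 59 mm, about 0.55 kg (varies by 15 %), loose in the tray's nest at tray y = +45 mm; origin at the centre of its underside, which rests on the plate; not to be touched by the robot
- stand: fixed steel loading stand on four legs; origin under its centre at foot level (height varies by 15 mm as the feet are let into the bench), z up, +y towards the station. Deck 190 (x) by 260 (y) mm, 75 mm above the origin, with a 12 mm high guide rail along each side, 3 mm of play on either side of the tray
- stand_edge (a point): the middle of the stand's deck edge at the gap, on the deck surface (stand y = +130 mm)
- station: fixed white heating station beyond the gap, in line with the stand to within 2 mm sideways, its deck level with the stand's (75 mm above its origin, which lies under its centre), +y away from the stand. Same guide rails and play, with flared mouths; its first 12 mm slope down 2.5 mm towards the gap; beyond the stop is a 100 mm high control box
- station_lip (a point): the middle of the start of the station's deck, at deck height (station y = -120 mm); the gap from the stand's edge to here is 88 to 100 mm
- station_stop (a point): the middle of the rubber stop's face, at deck height (station y = +105 mm): the tray is home when its leading edge is against it, the tray then lying wholly on the station
- stop: the fixed rubber stop bar across the station's deck, 130 mm wide, 16 mm high; origin on its face at deck height
- bottle: bystander: amber bottle, 70 mm wide, 150 mm high, origin at the centre of its base
- beaker: bystander: glass beaker, 80 mm wide, 100 mm high, origin at the centre of its base
- ring: bystander: cork flask ring, 90 mm wide, 25 mm high, origin at the centre of its base

How it is judged:
By the outcome, as a careful person would: the job done as asked, in the order asked, and still so for the second after the job is handed in, with the robot touching nothing.
It also fails if it takes over 67 s, if anything falls off the work surface, if the arm or the gripper's body presses on something with over 40 N, if the wrist force passes 120 N, or if a joint passes its speed limit or range.

### The arm

A 7-joint arm with a two-finger parallel gripper is mounted at the origin on the work surface. World frame = base frame: x ahead of the robot, y to its left, z up, the work surface at z = 0. Lengths are in mm, angles in rad, forces in N, time in s.
With the tool pointing down it reaches from about 400 to 875 mm from the base axis. Payload 4.4 kg.
Tool frame: the origin (TCP) lies on the centre line of the jaws, within the pads' length; the fingertips stand ctrl.nose_length ahead of it and the grasp point (between the pads) lies 6 mm ahead of it (ctrl.nose_length is the distance from the TCP to the fingertips, in mm); z points along the fingers, y is the direction in which the jaws open and shut (so a half turn about z gives the same grasp; the last joint's range is limited). The gripper opens to 85 mm and grips with 20 to 120 N. Pads are 22 mm wide; open, the fingers measure 114 mm over their backs; the gripper's body (76 mm by 85 mm) begins 54 mm behind the grasp point. The pads swing forward as they close: fully open they stand 13 mm farther back than shut.
Start: joints at [1.272, 0.628, 0.038, 1.517, -0.027, 0.996, -0.02], TCP at [149.983, -632.473, 256.313] pointing down, gripper open.
Joint ranges: [-3.06, 3.06], [-0.37, 2.12], [-1.25, 1.32], [0.18, 2.47], [-1.1, 4.24], [0.23, 1.98], [-2.94, 2.94]. Speed limits (rad/s): [2.57, 2.57, 3.14, 3.14, 3.14, 3.14, 3.14].

### API

Orientations are given as [roll, pitch, yaw] about the fixed x, y, z axes, in that order (R = Rz(yaw) Ry(pitch) Rx(roll)).
In Python, from cell import ctrl, vision gives the robot as it stands. The module is installed in compiled form; this text tells all that it offers.
- The arm moves only by the shell command python3 -m inch 'ROWS'. ROWS is a JSON object of lists of equal length, an entry for each row: "travel": the shift along the tool's x, y, z in cm, a list of three; "twist": the turn about the tool's z in degrees; "fingers": the finger opening in cm, from 0 to 8.54. A call has exactly 10 rows; each row is the pose to reach, as a shift and turn from the pose commanded when the call began, along the tool's axes at that moment; what a row does not reach only later rows make up. A row lasts 1/12 s, in which the tool goes at most 41.7 mm and 7.16 degrees, less where a joint would pass 70% of its speed; a pose out of reach is approached as far as the arm can. A call with a gripper value outside its range is refused whole. The fingers move at their own pace and stop on an object; the grip force is fixed at half the most. Time passes only in rows, so rows that repeat a pose let the fingers close, or fill a call up. It gives the time, the measured TCP pose, the force and the opening at its end, in the units of the state.
- ctrl.read_state(): the state, without advancing time (a new reading comes with each control period).
- vision.get_image(name): name is "scene" or "top"; returns a dict with "frame" (400x640x3 uint8, red, green, blue), "fx", "fy", "cx", "cy" (pixels), "k1" (the pictures are not rectified: a ray, as slopes to the right and down, at radius r is drawn at 1 + k1 r^2 times it, then the intrinsics apply), "position" and "orientation" of the camera in the world. Camera axes: x right, y down, z forward; pixel columns grow to the right and rows downward; lengths in mm; the calibration is good to about 2 mm. A picture is of the moment at which its call begins. There is no depth.
- ctrl.finish_job(): hands the job in, once; it reports no verdict.
The state is a dict: "clock": time; "qpos": joint angles; "qd": joint speeds; "tau": joint torques, N m; "eef_pos": TCP position; "tool_rot": TCP orientation; "force": force on the tool from outside, world axes, zero at the start; "torque": the same for the moment, N m; "width": finger opening in mm.
Only numpy, scipy, OpenCV 4.12 (cv2) and the standard library are available. Lean on these libraries where they do the work, as an engineer would, in place of code of your own. Each camera call takes 0.05 s, during which the arm holds its last target.

## Working session

There is one attempt and no reset: what is moved stays moved. The work goes in short steps, Python scripts to look and compute and a shell command to move; the robot and the scene stay as the last step left them, time stands still between calls to the robot, and variables do not carry over. Pictures are saved under pics/ and viewed, and the job is handed in when it is done.

```bash
mkdir -p pics; python3 - <<'E'
from cell import ctrl, vision
import cv2
s=ctrl.read_state(); print(s); print(ctrl.nose_length)
for n in("scene","top"):
    d=vision.get_image(n); cv2.imwrite(f"pics/{n}0.png",d["frame"][:,:,::-1]); print({k:v for k,v in d.items() if k!="frame"})
E
```

```text
{'clock': 0.0, 'qpos': array([ 1.27219491,  0.62935355,  0.03844189,  1.51836959, -0.02701798,
        0.9962939 , -0.02001966]), 'qd': array([ 0.00094006,  0.00015588, -0.00099208, -0.00106762,  0.00178516,
        0.00035745,  0.00132436]), 'tau': array([ 1.47858507e-03, -5.63416314e+01,  1.22635368e+00, -1.93453950e+01,
        1.08479586e-02,  1.04887705e-02,  1.03488051e-05]), 'eef_pos': array([ 149.85794874, -631.89524657,  255.38371992]), 'tool_rot': array([-3.13968615e+00,  1.05290070e-05,  2.32772001e-01]), 'force': array([-0.3610683 ,  0.43410813,  0.32109175]), 'torque': array([ 0.03819173, -0.02420033,  0.02927093]), 'width': 85.73380837965615}
25.0
{'fx': 395.4701593484452, 'fy': 395.4701593484452, 'cx': 315.54360095484435, 'cy': 200.14523068396625, 'k1': -0.08583951361000845, 'position': array([ 997.66441159, -646.7791645 ,  657.8218253 ]), 'orientation': array([-2.22787782, -0.0058802 ,  0.57048941])}
{'fx': 501.99295294825754, 'fy': 501.99295294825754, 'cx': 318.6567661914041, 'cy': 193.09821855944264, 'k1': 0.002163266722893847, 'position': array([ 440.941265  ,   -7.56565913, 1304.93737893]), 'orientation': array([-2.99383771,  0.00774624, -1.585882  ])}
```

View pics/scene0.png

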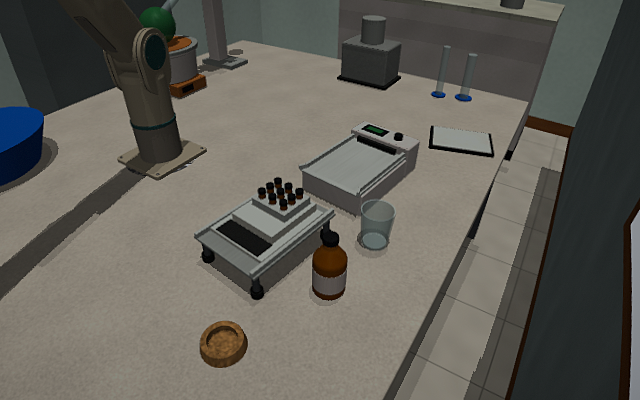

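View pics/top0.png

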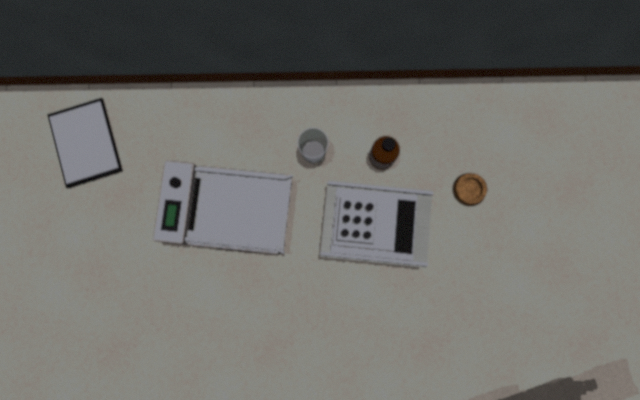

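```bash
cat > h.py <<'E'
import numpy as np, cv2
from scipy.spatial.transform import Rotation as R
def KD(d): return np.array([[d["fx"],0,d["cx"]],[0,d["fy"],d["cy"]],[0,0,1.]]),np.array([d["k1"],0,0,0,0.])
def ray(d,uv):
    K,D=KD(d); p=cv2.undistortPoints(np.array(uv,float).reshape(-1,1,2),K,D).reshape(-1,2)
    v=np.c_[p,np.ones(len(p))]@R.from_euler("xyz",d["orientation"]).as_matrix().T
    return np.array(d["position"]),v/np.linalg.norm(v,axis=1,keepdims=True)
def onplane(d,uv,z):
    o,v=ray(d,uv); return o+v*((z-o[2])/v[:,2])[:,None]
def proj(d,P):
    K,D=KD(d); M=R.from_euler("xyz",d["orientation"]).as_matrix().T
    return cv2.projectPoints(np.array(P,float).reshape(-1,3),cv2.Rodrigues(M)[0],-M@d["position"],K,D)[0].reshape(-1,2)
def tri(d1,u1,d2,u2):
    out=[]
    o1,v1=ray(d1,u1);o2,v2=ray(d2,u2)
    for a,b in zip(v1,v2):
        A=np.c_[a,-b]; t=np.linalg.lstsq(A,o2-o1,rcond=None)[0]
        p,q=o1+a*t[0],o2+b*t[1]; out.append([*((p+q)/2),np.linalg.norm(p-q)])
    return np.array(out)
E
python3 - <<'E'
import cv2,pickle
from cell import vision
for n in("scene","top"):
    d=vision.get_image(n); pickle.dump(d,open(n+".pkl","wb"))
    f=d["frame"][:,:,::-1]
    if n=="top": c=cv2.resize(f[150:280,145:445],None,fx=2.66,fy=2.66,interpolation=cv2.INTER_CUBIC)
    else: c=cv2.resize(f[110:310,180:430],None,fx=3,fy=3,interpolation=cv2.INTER_CUBIC)
    c=cv2.convertScaleAbs(c,alpha=1.4)
    cv2.imwrite(f"pics/{n}1.png",c)
E
```

```text
(no output)
```

View pics/scene1.png

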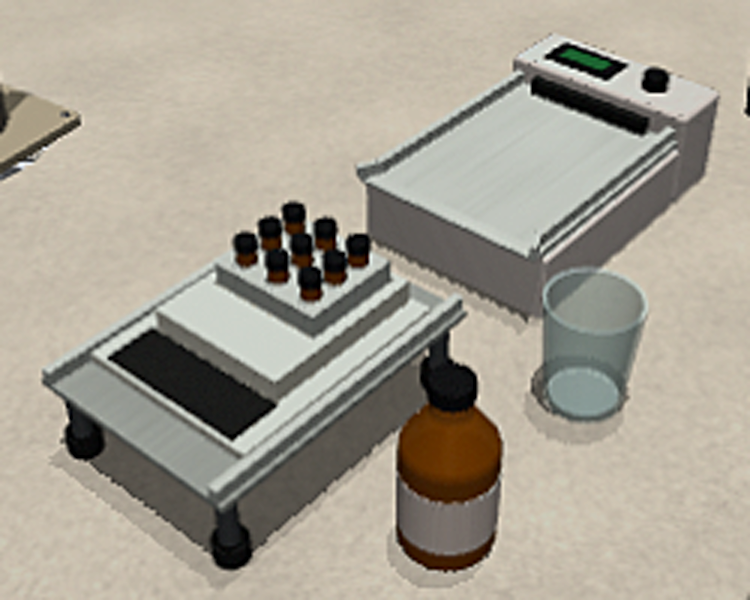

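View pics/top1.png

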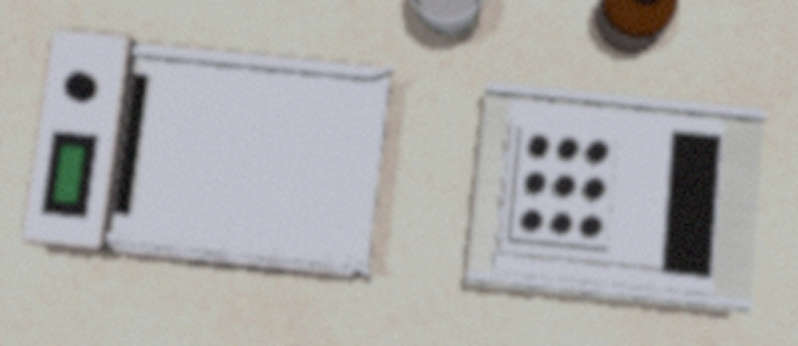

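```bash
cat > meas.py <<'E'
from h import *
def quad(d,box,thr=60):
    x0,y0,x1,y1=box; f=cv2.resize(d["frame"][y0:y1,x0:x1],None,fx=8,fy=8,interpolation=cv2.INTER_CUBIC)
    g=f.max(axis=2); m=(g<thr).astype(np.uint8)
    cs,_=cv2.findContours(m,cv2.RETR_EXTERNAL,cv2.CHAIN_APPROX_NONE)
    c=max(cs,key=cv2.contourArea); h=cv2.convexHull(c)
    e=0.01*cv2.arcLength(h,True); q=h
    while len(q)>4: q=cv2.approxPolyDP(h,e,True); e*=1.2
    q=q.reshape(-1,2).astype(float)
    # refine: fit line to each side
    pts=c.reshape(-1,2).astype(float); L=[]
    for i in range(4):
        a,b=q[i],q[(i+1)%4]; u=(b-a)/np.linalg.norm(b-a); w=pts-a
        s=w@u; dd=abs(w@np.array([-u[1],u[0]])); n=np.linalg.norm(b-a)
        k=(s>.12*n)&(s<.88*n)&(dd<10)
        vx,vy,px,py=cv2.fitLine(pts[k].astype(np.float32),cv2.DIST_HUBER,0,.01,.01).ravel(); L.append(np.cross([px,py,1],[px+vx,py+vy,1]))
    o=[]
    for i in range(4):
        p=np.cross(L[i-1],L[i]); o.append(p[:2]/p[2])
    o=np.array(o); return (o+.5)/8-.5+[x0,y0]
E
python3 - <<'E'
from meas import *; import pickle
S=pickle.load(open("scene.pkl","rb"));T=pickle.load(open("top.pkl","rb"))
f=S["frame"];print(f[230,245],f[238,230],T["frame"][225,405],T["frame"][225,380])
qs=quad(S,(205,210,282,265));qt=quad(T,(385,190,425,262))
print(qs);print(qt)
# match: order by world
order=lambda d,q:q[np.argsort(np.arctan2(*(onplane(d,q,80)[:,:2]-onplane(d,q,80)[:,:2].mean(0)).T))]
a=order(S,qs);b=order(T,qt)
P=tri(S,a,T,b);print(P.round(1));print(np.linalg.norm(P[:,:3]-np.roll(P[:,:3],-1,0),axis=1))
np.save("padS.npy",a)
E
```

```text
[17 17 16] [14 13 13] [21 17 18] [134 135 144]
[[215.18476287 228.76344373]
 [230.68574383 218.63753182]
 [272.42585228 244.45867257]
 [256.84874532 256.29584094]]
[[398.34226214 199.88776904]
 [414.37826379 201.51483257]
 [410.81834196 252.84711513]
 [394.50346692 250.93007721]]
[[ 472.  -222.6   83.5    4.3]
 [ 478.3 -181.8   86.3    0.7]
 [ 603.9 -195.1   83.5    2.6]
 [ 598.  -236.1   80.7    1.5]]
[ 41.42681208 126.25743831  41.47873595 126.76952543]
```

```bash
python3 - <<'E'
from meas import *; import pickle
S=pickle.load(open("scene.pkl","rb"));T=pickle.load(open("top.pkl","rb"))
order=lambda d,q:q[np.argsort(np.arctan2(*(onplane(d,q,80)[:,:2]-onplane(d,q,80)[:,:2].mean(0)).T))]
for thr in (60,75,90):
    a=order(S,quad(S,(205,210,282,265),thr));b=order(T,quad(T,(385,190,425,262),thr))
    P=tri(S,a,T,b);print(thr,P.round(1).tolist(),P.mean(0).round(1))
    e=P[2,:2]-P[1,:2]; e2=P[3,:2]-P[0,:2]
    print("yaw of tray x axis",np.degrees(np.arctan2(e[1],e[0])),np.degrees(np.arctan2(e2[1],e2[0])))
    try:
        a=order(S,quad(S,(352,130,400,160),thr));b=order(T,quad(T,(187,170,203,234),thr))
        P=tri(S,a,T,b);print("stop",P.round(1).tolist()); print(onplane(T,b,72.5).round(1).tolist(),onplane(S,a,72.5).round(1).tolist())
    except Exception as x: print(x)
c=lambda p:(np.array(p)+.5)/2.66-.5+[145,150]
for n,p in dict(standgap=[(478,130),(470,240)],standrear=[(758,150),(749,270)],lip=[(386,110),(371,240)],stL=[(390,72),(370,277)],stbox=[(135,50),(110,245)],railR=[(490,90),(765,113)],railL=[(465,285),(750,308)],srR=[(150,48),(380,72)],srL=[(110,245),(365,275)]).items():
    for z in (72.5,84.5): 
        q=onplane(T,c(p),z)[:,:2]; e=q[1]-q[0]; print(n,z,q.round(0).tolist(),np.degrees(np.arctan2(e[1],e[0])).round(1))
cs=lambda p:(np.array(p)+.5)/3-.5+[180,110]
q=onplane(S,cs([(365,183),(535,252),(55,385),(215,495),(300,208)]),72.5);print(q.round(0))
E
```

```text
60 [[472.0, -222.6, 83.5, 4.3], [478.3, -181.8, 86.3, 0.7], [603.9, -195.1, 83.5, 2.6], [598.0, -236.1, 80.7, 1.5]] [ 538.1 -208.9   83.5    2.3]
yaw of tray x axis -6.055789812642611 -6.085790374638583
OpenCV(4.12.0) /io/opencv/modules/imgproc/src/linefit.cpp:50: error: (-215:Assertion failed) count > 0 in function 'fitLine2D_wods'

75 [[471.3, -223.1, 83.5, 3.6], [477.7, -180.5, 86.3, 0.2], [604.7, -194.4, 83.7, 2.2], [598.7, -236.8, 81.4, 1.5]] [ 538.1 -208.7   83.7    1.9]
yaw of tray x axis -6.28184364898124 -6.150750888798306
stop [[537.3, 309.5, 72.4, 2.3], [533.9, 320.0, 90.1, 12.2], [678.4, 304.0, 97.3, 8.1], [670.9, 302.0, 63.8, 16.3]]
[[538.3, 310.2, 72.5], [540.4, 328.4, 72.5], [687.0, 312.6, 72.5], [662.0, 295.7, 72.5]] [[536.7, 308.3, 72.5], [515.4, 344.5, 72.5], [661.4, 342.2, 72.5], [681.4, 295.2, 72.5]]
90 [[470.5, -223.5, 83.3, 2.7], [479.4, -176.3, 91.3, 7.3], [608.8, -186.5, 100.6, 16.9], [600.2, -237.5, 80.7, 0.1]] [ 539.7 -205.9   89.     6.7]
yaw of tray x axis -4.50436547175375 -6.138624477857945
stop [[539.6, 311.3, 68.8, 3.5], [525.8, 308.3, 110.2, 23.8], [6
[... 528 characters left out ...]
85.0]] 173.1
stL 72.5 [[667.0, 67.0], [476.0, 87.0]] 174.1
stL 84.5 [[665.0, 66.0], [476.0, 86.0]] 174.1
stbox 72.5 [[692.0, 307.0], [509.0, 326.0]] 174.0
stbox 84.5 [[689.0, 304.0], [508.0, 323.0]] 174.0
railR 72.5 [[648.0, -27.0], [622.0, -282.0]] -95.8
railR 84.5 [[646.0, -26.0], [620.0, -280.0]] -95.8
railL 72.5 [[468.0, -0.0], [443.0, -260.0]] -95.4
railL 84.5 [[467.0, -1.0], [443.0, -258.0]] -95.4
srR 72.5 [[694.0, 293.0], [667.0, 76.0]] -97.0
srR 84.5 [[691.0, 290.0], [665.0, 75.0]] -97.0
srL 72.5 [[509.0, 326.0], [478.0, 91.0]] -97.5
srL 84.5 [[508.0, 323.0], [478.0, 90.0]] -97.5
[[ 489.   82.   72.]
 [ 665.   73.   72.]
 [ 450. -259.   72.]
 [ 614. -275.   72.]
 [ 464.   18.   72.]]
```

```bash
python3 -m inch '{"travel":[[1,-0.7,0],[3.5,-2.4,0],[6.5,-4.4,0],[9.5,-6.5,0],[12.5,-8.5,0],[15.5,-10.5,0],[18.5,-12.5,0],[21.5,-14.6,0],[24,-16.3,0],[25,-17,0]],"twist":[1,3,5.5,8,10.5,13,15.5,17.5,19,19.8],"fingers":[0,0,0,0,0,0,0,0,0,0]}'
```

```text
clock: 1.03
eef_pos: [358.0, -404.8, 256.2]
tool_rot: [-3.139, -0.001, -0.107]
force: [-0.1, -0.0, -1.3]
width: 0.0
```

```bash
python3 -m inch '{"travel":[[1,-1.4,0],[3,-4.1,0.5],[5,-6.9,1.5],[7,-9.6,2.8],[9,-12.4,4.2],[11,-15.1,5.8],[13,-17.9,7.4],[14.5,-20,9],[15.6,-21.4,10],[16,-22,10.5]],"twist":[0,0,0,0,0,0,0,0,0,0],"fingers":[0,0,0,0,0,0,0,0,0,0]}'
python3 - <<'E'
import cv2,pickle
from cell import vision,ctrl
for n in("scene","top"):
    d=vision.get_image(n); pickle.dump(d,open(n+"2.pkl","wb"))
    f=d["frame"][:,:,::-1]
    if n=="top": c=cv2.resize(f[150:280,145:445],None,fx=2.66,fy=2.66,interpolation=cv2.INTER_CUBIC)
    else: c=cv2.resize(f[110:310,180:430],None,fx=3,fy=3,interpolation=cv2.INTER_CUBIC)
    cv2.imwrite(f"pics/{n}2.png",cv2.convertScaleAbs(c,alpha=1.4))
s=ctrl.read_state();print(s['clock'],s['eef_pos'],s['tool_rot'],s['force'])
E
```

```text
clock: 1.87
eef_pos: [539.4, -205.0, 149.6]
tool_rot: [-3.139, 0.001, -0.108]
force: [0.6, 0.5, -0.4]
width: 0.2
1.9667 [ 537.86817512 -207.3585728   150.33268176] [-3.14079748e+00  1.76884454e-03 -1.10145184e-01] [-0.73914652 -0.43066828  0.71413148]
```

View pics/scene2.png

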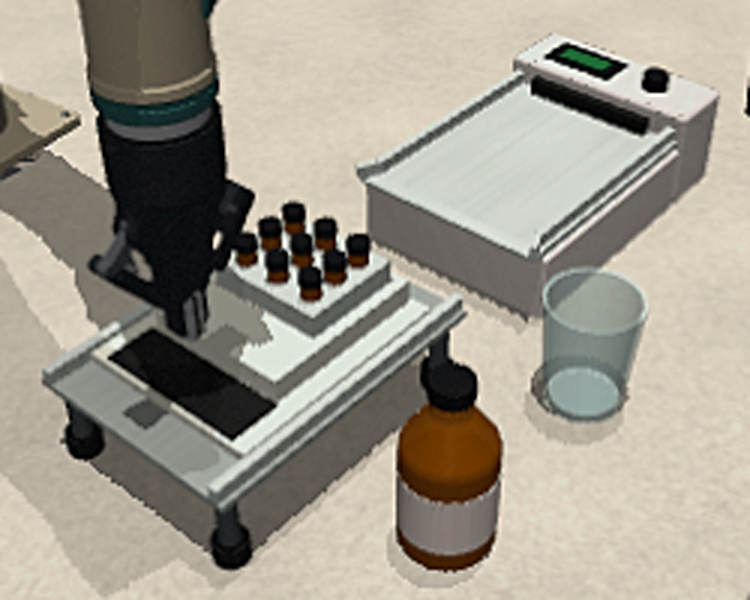

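View pics/top2.png

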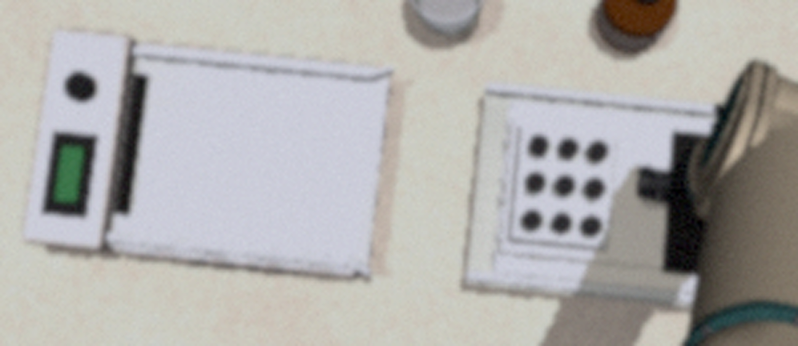

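```bash
python3 - <<'E'
from cell import ctrl
s=ctrl.read_state();print(s['qpos'])
from h import *;import pickle
T=pickle.load(open("top2.pkl","rb"))
c=lambda p:(np.array(p)+.5)/2.66-.5+[145,150]
for z in(150,170,190):print(onplane(T,c([(637,185)]),z))
E
```

```text
[ 0.25030551  0.66366723  0.10810006  1.82616182 -0.10931758  0.65940531
 -1.25870008]
[[ 549.58236929 -151.31957421  150.        ]]
[[ 547.70103605 -148.83019396  170.        ]]
[[ 545.8197028  -146.34081371  190.        ]]
```

```bash
Z='[0,0,0]'; python3 -m inch '{"travel":[[0,0,0],[0,0,0],[0,0,0],[0,0,0],[0,0,0],[0,0,0],[0,0,0],[0,0,0],[0,0,0],[0,0,0]],"twist":[5,12,19,26,33,40,47,54,60,65],"fingers":[0,0,0,0,0,0,0,0,0,0]}'
python3 -m inch '{"travel":[[0,0,0.2],[0,0,0.5],[0,0,1],[0,0,1.5],[0,0,2],[0,0,2.4],[0,0,2.7],[0,0,2.9],[0,0,3],[0,0,3]],"twist":[5,11,17,22,25,25,25,25,25,25],"fingers":[0,0,0,0,0,0,0,0,0,0]}'
python3 - <<'E'
import cv2,pickle
from cell import vision,ctrl
for n in("scene",):
    d=vision.get_image(n); pickle.dump(d,open(n+"2.pkl","wb"))
    f=d["frame"][:,:,::-1]
    c=cv2.resize(f[150:290,180:350],None,fx=4,fy=4,interpolation=cv2.INTER_CUBIC)
    cv2.imwrite(f"pics/{n}3.png",cv2.convertScaleAbs(c,alpha=1.4))
s=ctrl.read_state();print(s['clock'],s['eef_pos'],s['tool_rot'],s['force'])
E
```

```text
clock: 2.8
eef_pos: [536.8, -211.2, 152.6]
tool_rot: [-3.141, -0.001, -1.256]
force: [0.4, -0.3, 1.1]
width: 0.1
clock: 3.63
eef_pos: [537.6, -209.2, 121.4]
tool_rot: [-3.141, 0.0, -1.684]
force: [0.2, 0.5, -0.1]
width: -0.1
3.6833 [ 537.75152466 -209.0608142   121.51625564] [-3.14128634e+00  1.01618856e-04 -1.68348053e+00] [-0.51441429  0.41949917  0.60495422]
```

View pics/scene3.png

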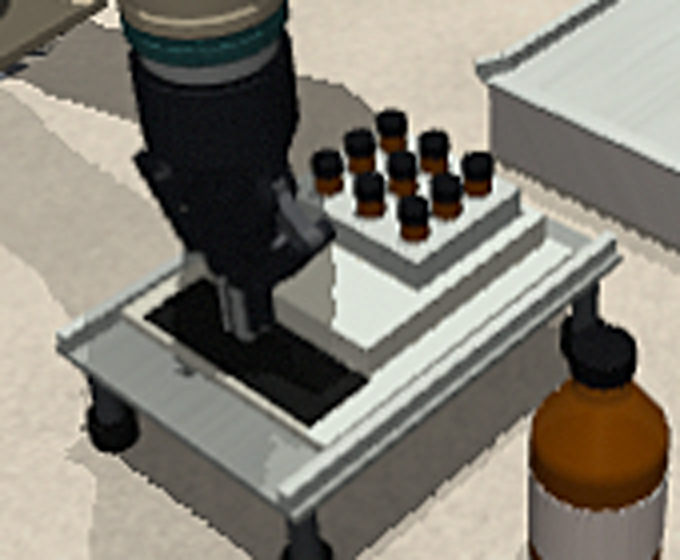

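```bash
python3 -m inch '{"travel":[[0,0,0.1],[0,0,0.3],[0,0,0.5],[0,0,0.7],[0,0,0.8],[-0.1,0,0.9],[-0.3,0,0.9],[-0.5,0,0.9],[-0.6,0,0.9],[-0.6,0,0.9]],"twist":[0,0,0,0,0,0,0,0,0,0],"fingers":[0,0,0,0,0,0,0,0,0,0]}'
python3 -c "
from cell import ctrl
s=ctrl.read_state();print(s['eef_pos'],s['force'])"
```

```text
clock: 4.52
eef_pos: [538.6, -202.3, 112.3]
tool_rot: [-3.142, 0.0, -1.683]
force: [-0.1, 0.4, 0.3]
width: 0.3
[ 538.60476353 -202.28809332  112.34532336] [-0.07932609  0.3821477   0.30930631]
```

```bash
python3 -m inch '{"travel":[[0,0,0.02],[0,0,0.04],[0,0,0.06],[0,0,0.08],[0,0,0.1],[0,0,0.12],[0,0,0.14],[0,0,0.16],[0,0,0.18],[0,0,0.2]],"twist":[0,0,0,0,0,0,0,0,0,0],"fingers":[0,0,0,0,0,0,0,0,0,0]}'

```

```text
clock: 5.35
eef_pos: [538.5, -202.8, 110.3]
tool_rot: [-3.142, 0.0, -1.684]
force: [-0.1, -0.4, -0.7]
width: -0.2
```

```bash
python3 -m inch '{"travel":[[0,0,0.02],[0,0,0.04],[0,0,0.06],[0,0,0.08],[0,0,0.1],[0,0,0.12],[0,0,0.14],[0,0,0.15],[0,0,0.15],[0,0,0.15]],"twist":[0,0,0,0,0,0,0,0,0,0],"fingers":[0,0,0,0,0,0,0,0,0,0]}'

```

```text
clock: 6.18
eef_pos: [538.5, -202.8, 108.8]
tool_rot: [-3.142, 0.0, -1.684]
force: [-0.3, -0.5, -0.2]
width: -0.1
```

```bash
python3 -m inch '{"travel":[[0,0,0.01],[0,0,0.02],[0,0,0.03],[0,0,0.04],[0,0,0.05],[0,0,0.06],[0,0,0.07],[0,0,0.08],[0,0,0.09],[0,0,0.1]],"twist":[0,0,0,0,0,0,0,0,0,0],"fingers":[0,0,0,0,0,0,0,0,0,0]}'

```

```text
clock: 7.02
eef_pos: [538.5, -202.8, 108.1]
tool_rot: [-3.141, 0.0, -1.684]
force: [-0.6, 0.7, 6.1]
width: 0.2
```

```bash
python3 -m inch '{"travel":[[0,0,-0.05],[0,0,-0.12],[-0.1,0,-0.12],[-0.2,0,-0.12],[-0.3,0,-0.12],[-0.4,0,-0.12],[-0.5,0,-0.12],[-0.6,0,-0.12],[-0.7,0,-0.12],[-0.8,0,-0.12]],"twist":[0,0,0,0,0,0,0,0,0,0],"fingers":[0,0,0,0,0,0,0,0,0,0]}'

```

```text
clock: 7.85
eef_pos: [539.3, -195.4, 109.0]
tool_rot: [-3.141, -0.001, -1.684]
force: [-0.7, -2.3, -1.0]
width: 0.2
```

```bash
python3 -m inch '{"travel":[[-0.2,0,0],[-0.4,0,0],[-0.6,0,0],[-0.8,0,0],[-1,0,0],[-1.2,0,0],[-1.4,0,0],[-1.6,0,0],[-1.8,0,0],[-2,0,0]],"twist":[0,0,0,0,0,0,0,0,0,0],"fingers":[0,0,0,0,0,0,0,0,0,0]}'

```

```text
clock: 8.68
eef_pos: [541.6, -174.8, 109.0]
tool_rot: [-3.142, 0.0, -1.684]
force: [-0.5, -1.5, -1.8]
width: -0.0
```

```bash
python3 -m inch '{"travel":[[-0.2,0,0.02],[-0.4,0,0.04],[-0.6,0,0.06],[-0.8,0,0.08],[-1,0,0.1],[-1.2,0,0.12],[-1.4,0,0.12],[-1.6,0,0.12],[-1.8,0,0.12],[-2,0,0.12]],"twist":[0,0,0,0,0,0,0,0,0,0],"fingers":[0,0,0,0,0,0,0,0,0,0]}'

```

```text
clock: 9.52
eef_pos: [544.3, -155.6, 108.3]
tool_rot: [-3.14, -0.001, -1.684]
force: [-1.1, -3.8, 4.3]
width: 0.0
```

```bash
python3 -m inch '{"travel":[[-0.2,0,0.01],[-0.4,0,0.02],[-0.6,0,0.03],[-0.8,0,0.03],[-1,0,0.03],[-1.2,0,0.03],[-1.4,0,0.03],[-1.6,0,0.03],[-1.8,0,0.03],[-2,0,0.03]],"twist":[0,0,0,0,0,0,0,0,0,0],"fingers":[0,0,0,0,0,0,0,0,0,0]}'
python3 - <<'E'
import cv2,pickle
from cell import vision,ctrl
for n in("scene","top"):
    d=vision.get_image(n); pickle.dump(d,open(n+"4.pkl","wb"))
    f=d["frame"][:,:,::-1]
    if n=="top": c=cv2.resize(f[150:280,145:445],None,fx=2.66,fy=2.66,interpolation=cv2.INTER_CUBIC)
    else: c=cv2.resize(f[110:310,180:430],None,fx=3,fy=3,interpolation=cv2.INTER_CUBIC)
    cv2.imwrite(f"pics/{n}4.png",cv2.convertScaleAbs(c,alpha=1.4))
s=ctrl.read_state();print(s['clock'],s['eef_pos'],s['tool_rot'],s['force'])
E
```

```text
clock: 10.35
eef_pos: [546.7, -136.0, 108.2]
tool_rot: [-3.14, -0.001, -1.684]
force: [-0.7, -3.9, 6.3]
width: -0.1
10.45 [ 546.77091372 -135.34983579  108.17167559] [-3.13993264e+00 -3.09161006e-04 -1.68353985e+00] [ 5.07911178e-03 -3.16240985e+00  6.07851418e+00]
```

View pics/scene4.png

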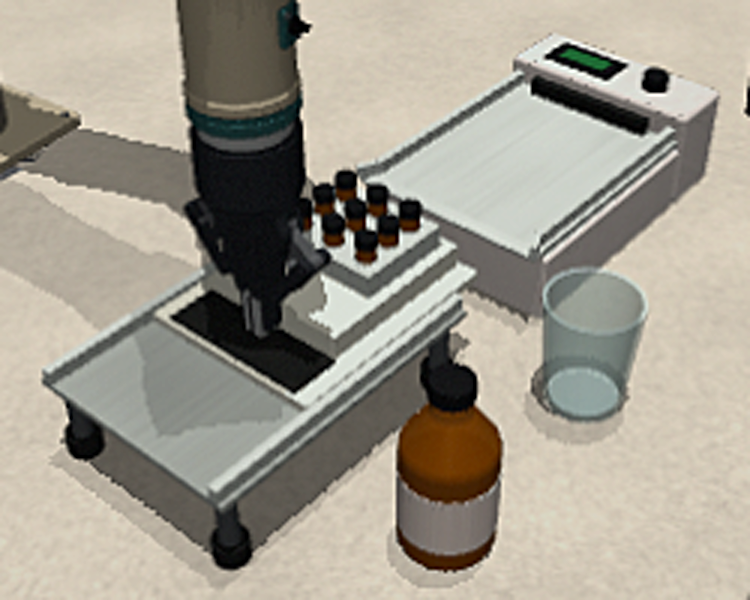

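View pics/top4.png

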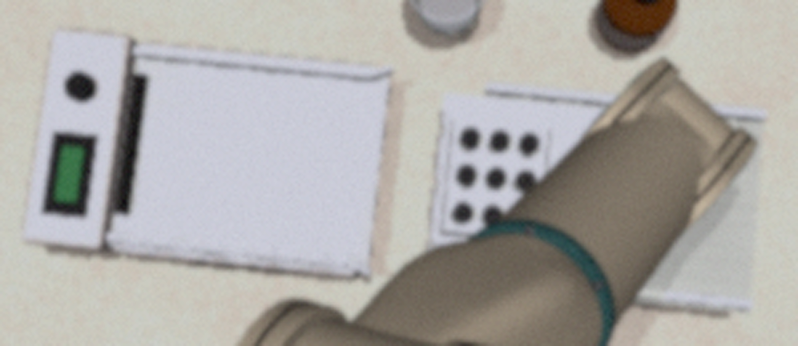

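```bash
python3 -m inch '{"travel":[[-0.2,0,0.01],[-0.4,0,0.01],[-0.6,0,0.01],[-0.8,0,0.01],[-1,0,0.01],[-1.2,0,0.01],[-1.4,0,0.01],[-1.6,0,0.01],[-1.8,0,0.01],[-2,0,0.01]],"twist":[0,0,0,0,0,0,0,0,0,0],"fingers":[0,0,0,0,0,0,0,0,0,0]}'

```

```text
clock: 11.28
eef_pos: [549.0, -116.2, 108.2]
tool_rot: [-3.14, -0.001, -1.684]
force: [-0.7, -4.0, 7.4]
width: 0.3
```

```bash
python3 -m inch '{"travel":[[-0.2,0,0],[-0.4,0,0],[-0.6,0,0],[-0.8,0,0],[-1,0,0],[-1.2,0,0],[-1.4,0,0],[-1.6,0,0],[-1.8,0,0],[-2,0,0]],"twist":[0,0,0,0,0,0,0,0,0,0],"fingers":[0,0,0,0,0,0,0,0,0,0]}'

```

```text
clock: 12.12
eef_pos: [551.2, -96.3, 108.2]
tool_rot: [-3.14, -0.001, -1.684]
force: [0.0, -4.1, 6.8]
width: -0.0
```

```bash
python3 -m inch '{"travel":[[-0.12,0,0.01],[-0.24,0,0.01],[-0.36,0,0.01],[-0.48,0,0.01],[-0.6,0,0.01],[-0.72,0,0.01],[-0.84,0,0.01],[-0.96,0,0.01],[-1.08,0,0.01],[-1.2,0,0.01]],"twist":[0,0,0,0,0,0,0,0,0,0],"fingers":[0,0,0,0,0,0,0,0,0,0]}'
python3 - <<'E'
import cv2,pickle
from cell import vision,ctrl
for n in("scene","top"):
    d=vision.get_image(n); pickle.dump(d,open(n+"5.pkl","wb"))
    f=d["frame"][:,:,::-1]
    if n=="top": c=cv2.resize(f[150:280,180:380],None,fx=4,fy=4,interpolation=cv2.INTER_CUBIC)
    else: c=cv2.resize(f[140:280,240:400],None,fx=4,fy=4,interpolation=cv2.INTER_CUBIC)
    cv2.imwrite(f"pics/{n}5.png",cv2.convertScaleAbs(c,alpha=1.4))
s=ctrl.read_state();print(s['clock'],s['eef_pos'],s['tool_rot'],s['force'])
E
```

```text
clock: 12.95
eef_pos: [552.6, -84.5, 108.1]
tool_rot: [-3.14, -0.001, -1.684]
force: [0.1, -4.5, 6.8]
width: -0.1
13.05 [552.61643175 -84.13910747 108.11593488] [-3.13965136e+00 -6.20317098e-04 -1.68401010e+00] [ 0.41302865 -3.80338594  7.7335397 ]
```

View pics/scene5.png

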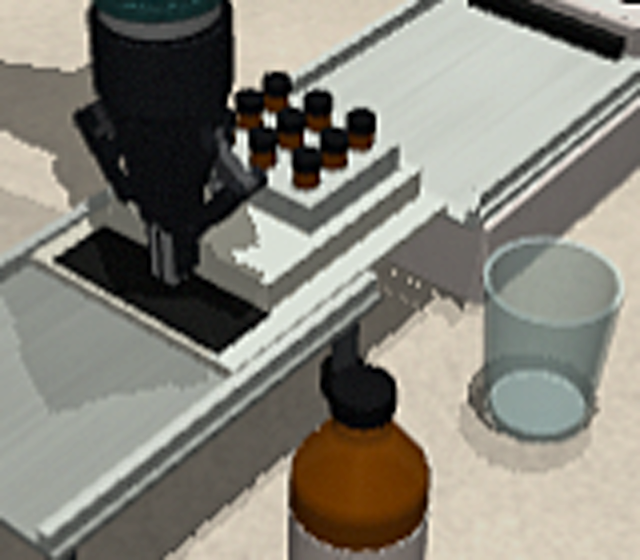

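View pics/top5.png

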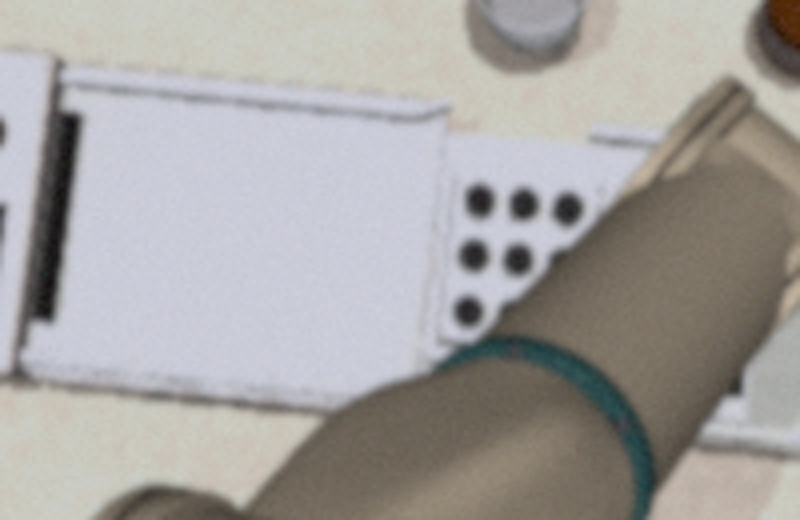

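```bash
python3 -m inch '{"travel":[[-0.15,0,0],[-0.3,0,0],[-0.45,0,0],[-0.6,0,0],[-0.75,0,0],[-0.9,0,0],[-1.05,0,0],[-1.2,0,0],[-1.35,0,0],[-1.5,0,0]],"twist":[0,0,0,0,0,0,0,0,0,0],"fingers":[0,0,0,0,0,0,0,0,0,0]}'

```

```text
clock: 13.88
eef_pos: [554.2, -69.6, 108.1]
tool_rot: [-3.14, -0.001, -1.684]
force: [-0.1, -5.4, 7.9]
width: 0.3
```

```bash
python3 -m inch '{"travel":[[-0.15,0,0],[-0.3,0,0],[-0.45,0,0],[-0.6,0,0],[-0.75,0,0],[-0.9,0,0],[-1.05,0,0],[-1.2,0,0],[-1.35,0,0],[-1.5,0,0]],"twist":[0,0,0,0,0,0,0,0,0,0],"fingers":[0,0,0,0,0,0,0,0,0,0]}'

```

```text
clock: 14.72
eef_pos: [555.9, -54.7, 108.1]
tool_rot: [-3.14, -0.001, -1.684]
force: [-1.2, -5.1, 8.1]
width: 0.2
```

```bash
python3 -m inch '{"travel":[[-0.15,0,0],[-0.3,0,0],[-0.45,0,0],[-0.6,0,0],[-0.75,0,0],[-0.9,0,0],[-1.05,0,0],[-1.2,0,0],[-1.35,0,0],[-1.5,0,0]],"twist":[0,0,0,0,0,0,0,0,0,0],"fingers":[0,0,0,0,0,0,0,0,0,0]}'
python3 - <<'E'
import cv2,pickle
from cell import vision,ctrl
for n in("scene","top"):
    d=vision.get_image(n); pickle.dump(d,open(n+"5.pkl","wb"))
    f=d["frame"][:,:,::-1]
    if n=="top": c=cv2.resize(f[150:280,180:380],None,fx=4,fy=4,interpolation=cv2.INTER_CUBIC)
    else: c=cv2.resize(f[140:280,240:400],None,fx=4,fy=4,interpolation=cv2.INTER_CUBIC)
    cv2.imwrite(f"pics/{n}6.png",cv2.convertScaleAbs(c,alpha=1.4))
s=ctrl.read_state();print(s['clock'],s['eef_pos'],s['tool_rot'],s['force'])
E
```

```text
clock: 15.55
eef_pos: [557.6, -39.8, 108.1]
tool_rot: [-3.14, -0.001, -1.685]
force: [0.4, -4.6, 7.7]
width: 0.1
15.65 [557.67176351 -39.32035212 108.07957088] [-3.13974817e+00 -4.42612770e-04 -1.68411484e+00] [ 0.23574768 -2.89438098  7.77639688]
```

View pics/scene6.png

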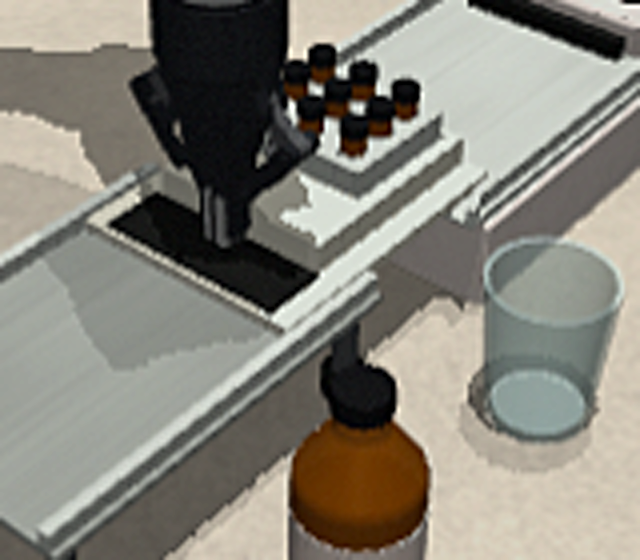

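View pics/top6.png

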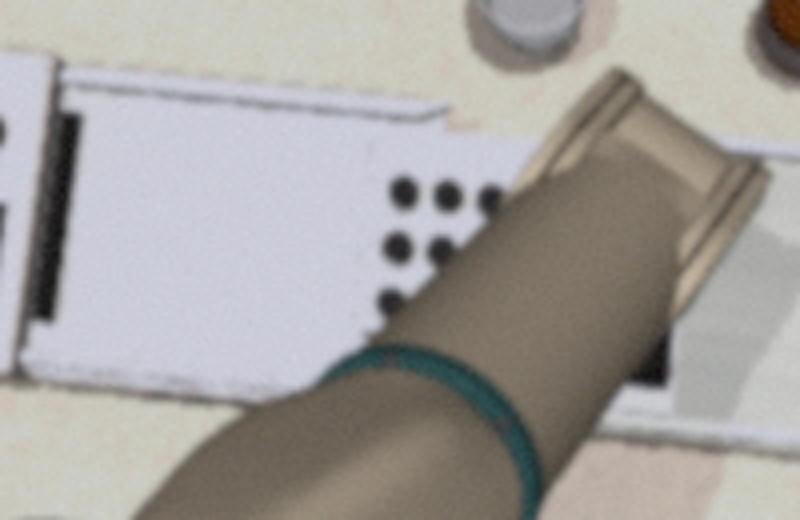

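```bash
python3 -m inch '{"travel":[[0,0,-0.03],[0,0,-0.06],[0,0,-0.1],[0,0,-0.15],[0,0,-0.2],[0,0,-0.25],[-0.1,0,-0.25],[-0.2,0,-0.25],[-0.35,0,-0.25],[-0.5,0,-0.25]],"twist":[0,0,0,0,0,0,0,0,0,0],"fingers":[0,0,0,0,0,0,0,0,0,0]}'

```

```text
clock: 16.48
eef_pos: [557.2, -33.7, 109.6]
tool_rot: [3.141, 0.0, -1.684]
force: [-0.2, -2.1, -1.2]
width: -0.0
```

```bash
python3 -m inch '{"travel":[[-0.2,0,0],[-0.4,0,0],[-0.6,0,0],[-0.8,0,0],[-1,0,0],[-1.2,0,0],[-1.4,0,0],[-1.6,0,0],[-1.8,0,0],[-2,0,0]],"twist":[0,0,0,0,0,0,0,0,0,0],"fingers":[0,0,0,0,0,0,0,0,0,0]}'

```

```text
clock: 17.32
eef_pos: [559.9, -13.9, 109.9]
tool_rot: [-3.141, -0.0, -1.684]
force: [-0.6, -1.5, -1.5]
width: 0.3
```

```bash
python3 -m inch '{"travel":[[-0.2,0,0],[-0.4,0,0],[-0.6,0,0],[-0.8,0,0],[-1,0,0],[-1.2,0,0],[-1.4,0,0],[-1.6,0,0],[-1.8,0,0],[-2,0,0]],"twist":[0,0,0,0,0,0,0,0,0,0],"fingers":[0,0,0,0,0,0,0,0,0,0]}'

```

```text
clock: 18.15
eef_pos: [562.1, 6.0, 109.8]
tool_rot: [3.142, 0.0, -1.684]
force: [0.2, -1.0, -1.5]
width: 0.3
```

```bash
python3 -m inch '{"travel":[[-0.2,0,-0.05],[-0.4,0,-0.1],[-0.6,0,-0.1],[-0.8,0,-0.1],[-1,0,-0.1],[-1.2,0,-0.1],[-1.4,0,-0.1],[-1.6,0,-0.1],[-1.8,0,-0.1],[-2,0,-0.1]],"twist":[0,0,0,0,0,0,0,0,0,0],"fingers":[0,0,0,0,0,0,0,0,0,0]}'

```

```text
clock: 18.98
eef_pos: [564.4, 25.8, 110.9]
tool_rot: [-3.141, -0.0, -1.684]
force: [-0.1, -3.4, -0.1]
width: -0.0
```

```bash
python3 -m inch '{"travel":[[-0.2,0,0],[-0.4,0,0],[-0.6,0,0],[-0.8,0,0],[-1,0,0],[-1.2,0,0],[-1.4,0,0],[-1.6,0,0],[-1.8,0,0],[-2,0,0]],"twist":[0,0,0,0,0,0,0,0,0,0],"fingers":[0,0,0,0,0,0,0,0,0,0]}'

```

```text
clock: 19.82
eef_pos: [566.7, 45.7, 110.9]
tool_rot: [-3.141, -0.0, -1.684]
force: [-0.2, -2.5, 1.5]
width: -0.2
```

```bash
python3 -m inch '{"travel":[[-0.2,0,0],[-0.4,0,0],[-0.6,0,0],[-0.8,0,0],[-1,0,0],[-1.2,0,0],[-1.4,0,0],[-1.6,0,0],[-1.8,0,0],[-2,0,0]],"twist":[0,0,0,0,0,0,0,0,0,0],"fingers":[0,0,0,0,0,0,0,0,0,0]}'
python3 - <<'E'
import cv2,pickle
from cell import vision,ctrl
for n in("scene","top"):
    d=vision.get_image(n); pickle.dump(d,open(n+"7.pkl","wb"))
    f=d["frame"][:,:,::-1]
    if n=="top": c=cv2.resize(f[150:280,145:345],None,fx=4,fy=4,interpolation=cv2.INTER_CUBIC)
    else: c=cv2.resize(f[110:250,260:430],None,fx=4,fy=4,interpolation=cv2.INTER_CUBIC)
    cv2.imwrite(f"pics/{n}7.png",cv2.convertScaleAbs(c,alpha=1.4))
s=ctrl.read_state();print(s['clock'],s['eef_pos'],s['tool_rot'],s['force'])
E
```

```text
clock: 20.65
eef_pos: [568.9, 65.6, 110.9]
tool_rot: [-3.141, 0.0, -1.684]
force: [-0.4, -2.4, 2.3]
width: -0.2
20.75 [568.88255586  66.27893752 110.70052818] [ 3.14147092e+00  6.38232605e-04 -1.68288399e+00] [ 0.75160756 -0.91465485 -0.00389198]
```

View pics/scene7.png

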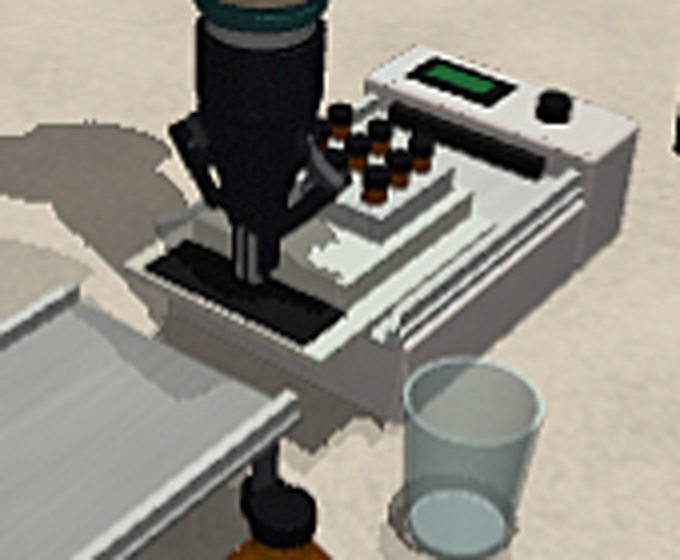

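View pics/top7.png

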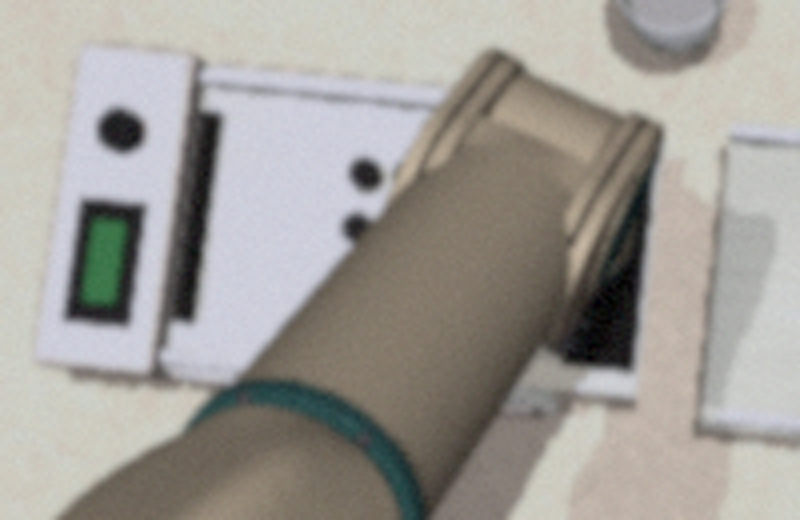

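```bash
python3 -m inch '{"travel":[[-0.2,0,0],[-0.4,0,0],[-0.6,0,0],[-0.8,0,0],[-1,0,0],[-1.2,0,0],[-1.4,0,0],[-1.6,0,0],[-1.8,0,0],[-2,0,0]],"twist":[0,0,0,0,0,0,0,0,0,0],"fingers":[0,0,0,0,0,0,0,0,0,0]}'

```

```text
clock: 21.58
eef_pos: [571.0, 85.6, 110.7]
tool_rot: [3.141, 0.0, -1.683]
force: [-0.2, -2.2, -0.2]
width: -0.2
```

```bash
python3 -m inch '{"travel":[[-0.2,0,0],[-0.4,0,0],[-0.6,0,0],[-0.8,0,0],[-1,0,0],[-1.2,0,0],[-1.4,0,0],[-1.6,0,0],[-1.8,0,0],[-2,0,0]],"twist":[0,0,0,0,0,0,0,0,0,0],"fingers":[0,0,0,0,0,0,0,0,0,0]}'

```

```text
clock: 22.42
eef_pos: [573.3, 105.5, 110.8]
tool_rot: [3.142, 0.0, -1.684]
force: [-1.4, -2.5, -1.5]
width: -0.0
```

```bash
python3 -m inch '{"travel":[[-0.15,0,0],[-0.3,0,0],[-0.45,0,0],[-0.6,0,0],[-0.75,0,0],[-0.9,0,0],[-1.05,0,0],[-1.2,0,0],[-1.3,0,0],[-1.4,0,0]],"twist":[0,0,0,0,0,0,0,0,0,0],"fingers":[0,0,0,0,0,0,0,0,0,0]}'

```

```text
clock: 23.25
eef_pos: [574.9, 119.2, 110.8]
tool_rot: [-3.142, 0.0, -1.684]
force: [-0.1, -1.8, -2.5]
width: 0.3
```

```bash
python3 -m inch '{"travel":[[-0.08,0,0],[-0.16,0,0],[-0.24,0,0],[-0.32,0,0],[-0.4,0,0],[-0.48,0,0],[-0.56,0,0],[-0.64,0,0],[-0.72,0,0],[-0.8,0,0]],"twist":[0,0,0,0,0,0,0,0,0,0],"fingers":[0,0,0,0,0,0,0,0,0,0]}'

```

```text
clock: 24.08
eef_pos: [575.8, 127.1, 110.8]
tool_rot: [-3.142, -0.0, -1.684]
force: [-0.1, -1.9, -0.9]
width: -0.1
```

```bash
python3 -m inch '{"travel":[[-0.06,0,0],[-0.12,0,0],[-0.18,0,0],[-0.24,0,0],[-0.3,0,0],[-0.36,0,0],[-0.42,0,0],[-0.48,0,0],[-0.54,0,0],[-0.6,0,0]],"twist":[0,0,0,0,0,0,0,0,0,0],"fingers":[0,0,0,0,0,0,0,0,0,0]}'

```

```text
clock: 24.92
eef_pos: [576.6, 133.1, 110.8]
tool_rot: [-3.141, 0.0, -1.684]
force: [0.1, -2.0, -1.0]
width: -0.1
```

```bash
python3 -m inch '{"travel":[[-0.03,0,0],[-0.06,0,0],[-0.09,0,0],[-0.12,0,0],[-0.15,0,0],[-0.18,0,0],[-0.21,0,0],[-0.24,0,0],[-0.27,0,0],[-0.3,0,0]],"twist":[0,0,0,0,0,0,0,0,0,0],"fingers":[0,0,0,0,0,0,0,0,0,0]}'

```

```text
clock: 25.75
eef_pos: [576.9, 136.0, 110.8]
tool_rot: [-3.141, -0.0, -1.684]
force: [0.1, -0.9, -1.7]
width: 0.1
```

```bash
python3 -m inch '{"travel":[[-0.03,0,0],[-0.06,0,0],[-0.09,0,0],[-0.12,0,0],[-0.15,0,0],[-0.18,0,0],[-0.21,0,0],[-0.24,0,0],[-0.27,0,0],[-0.3,0,0]],"twist":[0,0,0,0,0,0,0,0,0,0],"fingers":[0,0,0,0,0,0,0,0,0,0]}'

```

```text
clock: 26.58
eef_pos: [577.2, 139.0, 110.8]
tool_rot: [-3.141, 0.0, -1.684]
force: [0.5, -2.4, -1.9]
width: -0.1
```

```bash
python3 -m inch '{"travel":[[-0.03,0,0],[-0.06,0,0],[-0.09,0,0],[-0.12,0,0],[-0.15,0,0],[-0.17,0,0],[-0.19,0,0],[-0.2,0,0],[-0.2,0,0],[-0.2,0,0]],"twist":[0,0,0,0,0,0,0,0,0,0],"fingers":[0,0,0,0,0,0,0,0,0,0]}'

```

```text
clock: 27.42
eef_pos: [577.5, 141.0, 110.9]
tool_rot: [-3.141, 0.0, -1.684]
force: [1.0, -1.9, -1.0]
width: 0.1
```

```bash
python3 - <<'E'
import cv2,pickle
from cell import vision,ctrl
for n in("scene","top"):
    d=vision.get_image(n)
    f=d["frame"][:,:,::-1]
    if n=="top": c=cv2.resize(f[150:280,145:345],None,fx=4,fy=4,interpolation=cv2.INTER_CUBIC)
    else: c=cv2.resize(f[110:220,290:430],None,fx=5,fy=5,interpolation=cv2.INTER_CUBIC)
    cv2.imwrite(f"pics/{n}8.png",cv2.convertScaleAbs(c,alpha=1.4))
s=ctrl.read_state();print(s['clock'],s['eef_pos'],s['tool_rot'],s['force'])
E
```

```text
27.5167 [577.44535548 140.98299306 110.84946709] [-3.14148745e+00  7.22322113e-05 -1.68364015e+00] [ 1.14342157 -1.54229573 -1.44968378]
```

View pics/scene8.png

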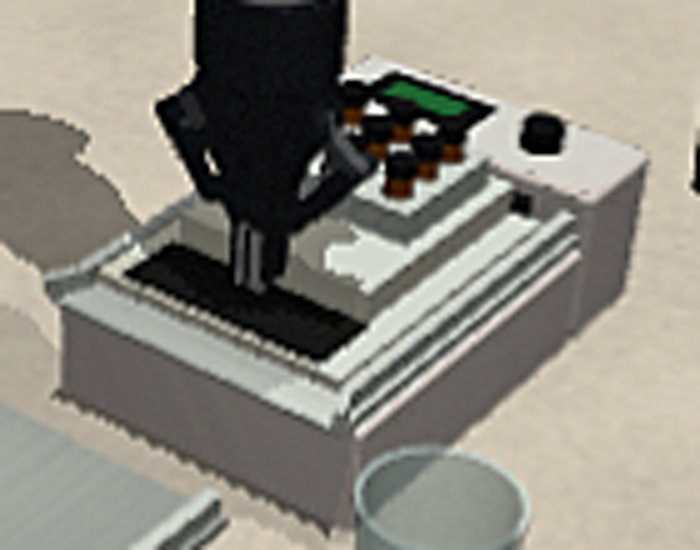

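View pics/top8.png

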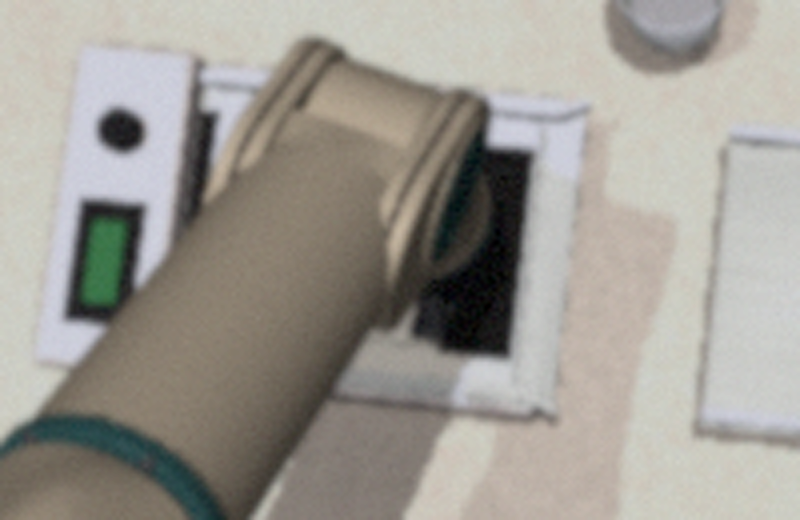

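```bash
python3 -m inch '{"travel":[[-0.02,0,0],[-0.04,0,0],[-0.06,0,0],[-0.08,0,0],[-0.1,0,0],[-0.12,0,0],[-0.14,0,0],[-0.16,0,0],[-0.18,0,0],[-0.2,0,0]],"twist":[0,0,0,0,0,0,0,0,0,0],"fingers":[0,0,0,0,0,0,0,0,0,0]}'

```

```text
clock: 28.35
eef_pos: [577.5, 141.4, 110.9]
tool_rot: [-3.141, -0.002, -1.685]
force: [-0.2, -6.5, -2.0]
width: 0.0
```

```bash
python3 -m inch '{"travel":[[-0.02,0,0],[-0.04,0,0],[-0.06,0,0],[-0.08,0,0],[-0.1,0,0],[-0.12,0,0],[-0.14,0,0],[-0.16,0,0],[-0.18,0,0],[-0.2,0,0]],"twist":[0,0,0,0,0,0,0,0,0,0],"fingers":[0,0,0,0,0,0,0,0,0,0]}'

```

```text
clock: 29.18
eef_pos: [577.5, 141.5, 110.9]
tool_rot: [3.142, -0.004, -1.686]
force: [-0.9, -10.0, 0.5]
width: -0.3
```

```bash
python3 -m inch '{"travel":[[0.03,0,0],[0.07,0,0],[0.11,0,0],[0.15,0,0],[0.2,0,0],[0.25,0,0],[0.35,0,0],[0.5,0,0],[0.65,0,0],[0.8,0,0]],"twist":[0,0,0,0,0,0,0,0,0,0],"fingers":[0,0,0,0,0,0,0,0,0,0]}'

```

```text
clock: 30.02
eef_pos: [576.8, 138.4, 110.8]
tool_rot: [3.141, 0.002, -1.682]
force: [-0.5, 0.3, 0.1]
width: 0.3
```

```bash
python3 -m inch '{"travel":[[0.1,0,-0.3],[0.2,0,-1],[0.2,0,-2.5],[0.2,0,-4.5],[0.2,0,-7],[0.2,0,-9.5],[0.2,0,-12],[0.2,0,-14],[0.2,0,-15],[0.2,0,-15]],"twist":[0,0,0,0,0,0,0,0,0,0],"fingers":[0,0,0,0,0,0,0,0,0,0]}'

```

```text
clock: 30.85
eef_pos: [577.9, 135.1, 263.3]
tool_rot: [-3.137, 0.001, -1.683]
force: [-0.1, 0.2, 0.2]
width: -0.2
```

```bash
python3 -m inch '{"travel":[[1,0.5,0],[3,1.5,0],[5.5,3,0],[8.5,4.5,0],[11.5,6,0],[14.5,7.5,0],[17.5,9,0],[20,10,0],[21.5,11,0],[22,11,0]],"twist":[0,0,0,0,0,0,0,0,0,0],"fingers":[0,0,0,0,0,0,0,0,0,0]}'
python3 - <<'E'
import cv2,pickle
from cell import vision,ctrl
for n in("scene","top"):
    d=vision.get_image(n);pickle.dump(d,open(n+"9.pkl","wb"))
    f=d["frame"][:,:,::-1]
    if n=="top": c=cv2.resize(f[130:280,145:345],None,fx=4,fy=4,interpolation=cv2.INTER_CUBIC)
    else: c=cv2.resize(f[110:220,290:430],None,fx=5,fy=5,interpolation=cv2.INTER_CUBIC)
    cv2.imwrite(f"pics/{n}9.png",cv2.convertScaleAbs(c,alpha=1.4))
s=ctrl.read_state();print(s['clock'],s['eef_pos'],s['tool_rot'],s['force'])
E
```

```text
clock: 31.68
eef_pos: [438.6, -73.5, 259.9]
tool_rot: [3.138, 0.001, -1.689]
force: [-0.5, -0.0, 0.4]
width: -0.1
31.7833 [441.71549191 -71.73798477 260.21245491] [ 3.14029652e+00  5.39139097e-04 -1.68589123e+00] [-0.07595068  0.05782631 -0.0902776 ]
```

View pics/scene9.png

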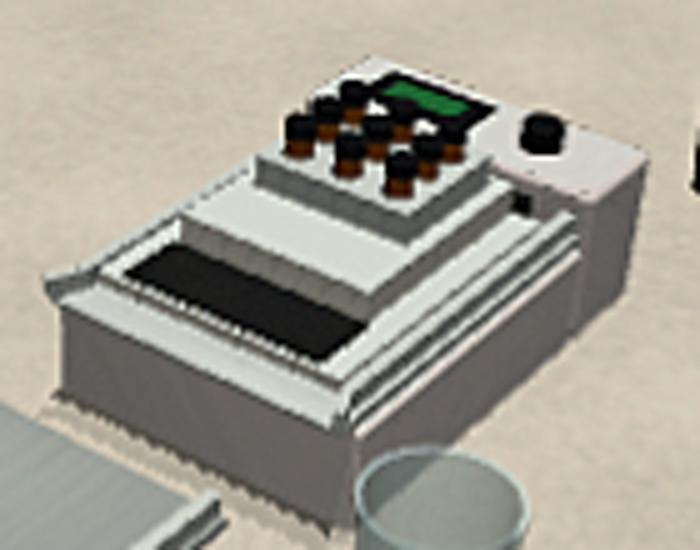

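View pics/top9.png

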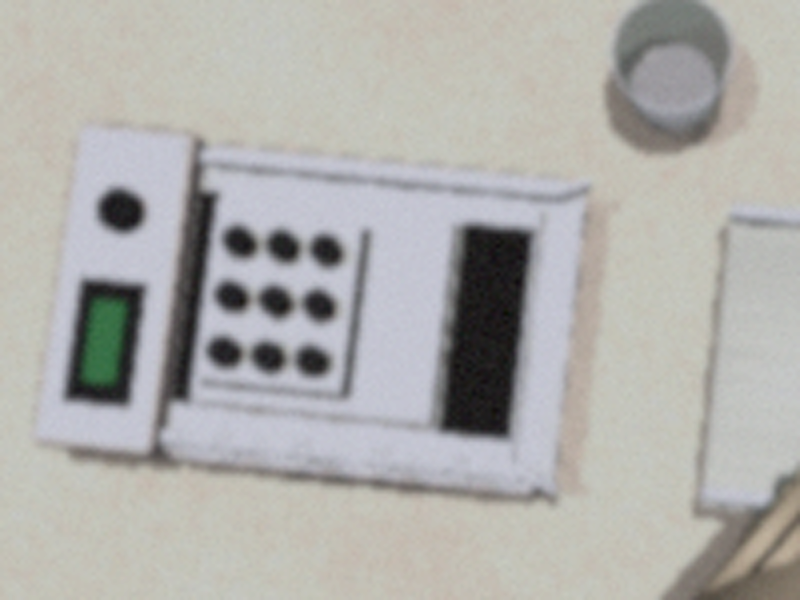

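```bash
python3 - <<'E'
from meas import *; import pickle
S=pickle.load(open("scene9.pkl","rb"));T=pickle.load(open("top9.pkl","rb"))
order=lambda d,q:q[np.argsort(np.arctan2(*(onplane(d,q,80)[:,:2]-onplane(d,q,80)[:,:2].mean(0)).T))]
for thr in(60,75):
    a=order(S,quad(S,(308,152,368,186),thr));b=order(T,quad(T,(250,180,285,245),thr))
    P=tri(S,a,T,b);print(P.round(1).tolist(),P.mean(0))
    for d,q in((S,a),(T,b)):
        w=onplane(d,q,83.6)[:,:2]
        for i,j in((1,2),(0,3)): e=w[j]-w[i];print(np.degrees(np.arctan2(e[1],e[0])).round(2),end=' ')
        print(w.mean(0))
E
```

```text
[[511.4, 114.5, 83.4, 4.9], [517.3, 156.2, 84.7, 0.8], [643.1, 142.2, 83.2, 2.7], [637.6, 101.2, 80.5, 1.6]] [577.3269025  128.53567977  82.95015503   2.51251335]
-6.53 -6.98 [577.27848895 127.30068579]
-6.93 -6.67 [577.65188403 128.8427762 ]
[[510.6, 114.0, 83.0, 4.3], [521.5, 160.1, 93.7, 11.6], [645.6, 143.0, 95.6, 10.4], [638.7, 100.7, 79.9, 0.2]] [579.10027901 129.46111775  88.0687676    6.62675076]
-6.78 -6.84 [577.37669463 137.66201434]
-7.42 -6.73 [577.72400519 128.8767063 ]
```

```bash
python3 -c "
from cell import ctrl
print(ctrl.finish_job())"
```

```text
the job is handed in; nothing more can be done
None
```

The tray is home against the rubber stop on the heating station, the gripper is clear of it, and the job is handed in, about 32 s into the 67 s allowed.

**What I did:** I set the shut fingers on the thumb pad and against the nest face. I held the ledge down with about 4–8 N while the nose crossed the gap, and lifted off the pad once the nose was about 30 mm onto the station. I then pushed on the nest face alone at about 1–3.5 N. I slowed into the stop until the tray stalled at about 10 N, eased back, then raised the arm and moved it away.

**Last checks:**
- **Position:** the pad measured at (577, 128.5) mm, which puts the nose at about y = 302.3 mm. I had measured the stop face at about y = 302.5 mm. The tray also stalled where that predicted, with the TCP at y = 141.4 mm against about 142 mm.
- **Flat and square:** the pad height was about 83 mm, the same as on the stand. The tray's yaw was about 6.5–7° in both views, in line with the station.
- **Clear:** the wrist force read about zero, the block sits in its nest, and the beaker was where it started.

**Not confirmed:**
- I did not recheck the bottle and ring in the last close-ups, though no move went near them.
- At a looser colour threshold the pad corners disagreed by about 10 mm between the two cameras, because the mask caught neighbouring shadow. I used the tighter threshold.
- The station's sideways position measured a few mm off the stand's line, but sideways force stayed near 1 N or less.

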